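# Clear the grinding barrels

## Robot

A 7-joint arm with a two-finger parallel gripper is mounted at the origin on the work surface. World frame = base frame: x ahead of the robot, y to its left, z up, the work surface at z = 0. Lengths are in m, angles in degrees, forces in N, time in s.
With the tool pointing down it reaches from about 0.425 to 0.95 m from the base axis. Payload 4.7 kg.
Tool frame: the origin (TCP) lies midway between the tips of the shut fingers; the grasp point (between the pads) lies 19 mm behind it (robot.grip_point_offset is the distance from the TCP to the grasp point, in m); z points along the fingers, y is the line along which they close (so a half turn about z gives the same grasp; the last joint's range is limited). The gripper opens to 85 mm and grips with 20 to 120 N. Pads are 22 mm wide; open, the fingers measure 114 mm over their backs; the gripper's body (76 mm by 85 mm) begins 54 mm behind the grasp point. The pads swing forward as they close: fully open they stand 13 mm farther back than shut.
Start: joints at [-65.713, 26.849, -2.785, 87.806, 1.381, 65.374, -4.715], TCP at [0.295, 0.607, 0.231] pointing down, gripper open.
Joint ranges: [-148.3, 148.3], [-19.14, 114.17], [-79.39, 73.82], [5.75, 140.21], [-59.74, 239.74], [12.07, 113.84], [-152.46, 152.46]. Speed limits (degrees/s): [147.25, 147.25, 180, 180, 180, 180, 180].

## Interface

Orientations are given as a 3x3 rotation matrix whose columns are the frame's x, y, z axes.
In Python, from rig import robot gives the robot as it stands.
- The arm moves only by the tool apply_moves, never from a script. Its argument "increments" is a list of rows, each a list of 5 numbers: the opening, from 0 (shut) to 1 (fully open), then the shift along the tool's x, y, z in cm, then the turn about the tool's z in degrees. In form: [[grip, tx, ty, tz, twist], ...]. A call has 1 to 5 rows; each row is the pose to reach, as a shift and turn from the pose commanded when the call began, along the tool's axes at that moment; what a row does not reach only later rows make up. A row lasts 1/10 s, in which the tool goes at most 50 mm and 8.59 degrees, less where a joint would pass 70% of its speed; a pose out of reach is approached as far as the arm can. A call with a gripper value outside its range is refused whole. The fingers move at their own pace and stop on an object; "grip_force" is the grip in N (left out, the last holds). Time passes only in rows, so rows that repeat a pose let the fingers close. It gives the time, the measured TCP pose, the force, the opening and the grip force at its end, in the units of the state.
- robot.get_state(): the state, without advancing time (a new reading comes with each control period).
- robot.grab_frame(name): name is "scene" or "top"; returns the picture (400x640x3 uint8, red, green, blue); there is no depth.
- robot.camera_params(name): a dict with "fx", "fy", "cx", "cy" (pixels), "D" ([k1, k2, p1, p2, k3] as OpenCV has them; the pictures are not rectified), "cam_to_world" (4x4, takes a point from camera to world coordinates). Camera axes: x right, y down, z forward; pixel columns grow to the right and rows downward; lengths in m; the calibration is good to about 2 mm. A picture is of the moment at which its call begins. camera_params takes no time and is no camera call.
- robot.job_done(): hands the job in; it is judged then, once.
The state is a dict: "t": time; "q": joint angles; "joint_vel": joint speeds; "joint_torque": joint torques, N m; "ee_pos": TCP position; "orientation": TCP orientation; "force": force on the tool from outside, world axes, zero at the start; "wrist_torque": the same for the moment, N m; "gripper_width": finger opening in m; "grasp_force": force on a finger pad.
Only numpy, scipy, OpenCV 4.12 (cv2) and the standard library are available. Lean on these libraries where they do the work, as an engineer would, in place of code of your own. Each camera call takes 0.05 s, during which the arm holds its last target. There are 200 camera calls.

## Task

Stand all three swivelling barrels upright against their stops and use the push rod to clear every steel ball wedged inside, so that all of them roll down the chute into the catch box, without touching the balls with the gripper. Hang the rod back in its holder, and once all the balls are in, put the lid properly down on the catch box. Leave the bottle and the tip box where they are.

Things in the scene. Friction and masses are not known exactly. Their poses are not given: they have to be found in the camera images.
- barrel_a (a joint): left-hand (+y) of three clear barrels in a row on the stand: 80 mm long, 24 mm outside, 18 mm bore, open at both ends, swivelling at mid-length about the stand's y axis, pivot 155 mm above the bench. 0 = leaning 0.6 rad, mouth towards the stand's +x, foot swung back behind the chute (the start); 0.6 = upright at its stop. Stays where left; 4 to 6 N at the mouth moves it
- barrel_b (a joint): middle barrel, as barrel_a. In each barrel balls sit wedged on pairs of sprung catches, 6 mm and 30 mm above the foot; about 5 N down forces a ball past them. A barrel is cleared once the rod's tip has been pushed to 8 mm above the foot (72 mm below the mouth). Upright, the foot is 115 mm above the bench
- barrel_c (a joint): right-hand (-y) barrel, same as barrel_a, 120 mm further to the -y side of the stand
- mouth_a (a point): centre of the mouth rim of barrel_a; z axis = along the barrel out of the mouth; moves with the barrel: 188 to 195 mm above the bench (195 when upright)
- mouth_b (a point): the same for barrel_b
- mouth_c (a point): the same for barrel_c
- stand: fixed stand; origin on the bench below the middle barrel's pivot; +x points to the catch box; barrels pivot at y = 60, 0, -60 mm. Base 85 x 230 mm; uprights and rail at x = -30 mm, 170 mm high. Below the upright barrels' feet a 180 mm wide chute slopes from 93 mm high at x = -11 to its lip, 63 mm high at x = 55 mm, cheeks 111 mm, back wall 116 mm high; balls roll down it into the box
- box_rim (a point): centre of the open top of the steel catch box, which is fixed to the stand; 40 mm above the bench, 99 mm from the stand's origin along +x; axes as the stand's. Box outside 76 (x) x 176 (y) x 40 mm, walls 3 mm, inside 70 x 170 mm, gap of 6 mm between it and the chute's lip
- rod: push rod hanging in its holder: steel shaft 11 mm thick, 90 mm long, tapered tip, below a round flange 28 mm wide and 5 mm thick, above it a black square grip 18 x 18 x 45 mm. Origin at the flange's underside, z up: tip at z = -90 mm, grip from z = 5 to 50 mm; x, y square to the grip's faces. About 120 g
- holder_mouth (a point): centre of the top of the rod's fixed holder (a white tube 100 mm high, 28 mm outside, 16 mm bore, on a 70 mm square foot); the rod's flange rests on it, so the parked rod's origin lies at this point
- lid: loose aluminium lid, starts flat on the bench: plate 76 (x) x 176 (y) mm, from z = 6 to 10 mm, over a 62 x 162 mm locating frame (z = 0 to 6) that drops inside the box; origin at the centre of the frame's underside. Black handle 40 (x) x 14 (y) mm from z = 10 to 38 mm at the middle. On the box the origin lies 6 mm below the rim; either way round will do. About 200 g
- reagent: bystander: white bottle 52 mm wide, 110 mm high, leave alone
- tipbox: bystander: grey box of pipette tips, 85 x 120 x 51 mm; leave alone
- ball1: steel grinding ball, 15 mm, 14 g, origin at its centre; if present it starts wedged in barrel_a, its centre 11 mm above the foot
- ball2: steel grinding ball, 15 mm, 14 g, origin at its centre; if present it starts wedged in barrel_a, its centre 35 mm above the foot
- ball3: steel grinding ball, 15 mm, 14 g, origin at its centre; if present it starts wedged in barrel_b, its centre 11 mm above the foot
- ball4: steel grinding ball, 15 mm, 14 g, origin at its centre; if present it starts wedged in barrel_b, its centre 35 mm above the foot
- ball5: steel grinding ball, 15 mm, 14 g, origin at its centre; if present it starts wedged in barrel_c, its centre 11 mm above the foot
- ball6: steel grinding ball, 15 mm, 14 g, origin at its centre; if present it starts wedged in barrel_c, its centre 35 mm above the foot

How it is judged (in metres and radians):
On the way, in this order (a step that is already met when the one before it is completed fails the run):
1. all the balls are in the catch box (x of ball1 in the frame of box_rim between -0.036 and 0.036 m and y of ball1 in the frame of box_rim between -0.086 and 0.086 m and z of each of ball1, ball2, ball3, ball4, ball5, ball6 in the frame of box_rim below -0.008 m and x of ball2 in the frame of box_rim between -0.036 and 0.036 m and y of ball2 in the frame of box_rim between -0.086 and 0.086 m and x of ball3 in the frame of box_rim between -0.036 and 0.036 m and y of ball3 in the frame of box_rim between -0.086 and 0.086 m and x of ball4 in the frame of box_rim between -0.036 and 0.036 m and y of ball4 in the frame of box_rim between -0.086 and 0.086 m and x of ball5 in the frame of box_rim between -0.036 and 0.036 m and y of ball5 in the frame of box_rim between -0.086 and 0.086 m and x of ball6 in the frame of box_rim between -0.036 and 0.036 m and y of ball6 in the frame of box_rim between -0.086 and 0.086 m), for 0.2 s.
2. the lid is down on the catch box, after the balls went in (x of lid in the frame of box_rim between -0.007 and 0.007 m and y of lid in the frame of box_rim between -0.007 and 0.007 m and z of lid in the frame of box_rim between -0.009 and -0.003 m and angle between lid's own z axis and vertical below 0.05 rad and angle between the x axis of lid and the x axis of box_rim, either way round below 0.12 rad), for 0.2 s.
At the end, for the whole second after the job is handed in: Every ball in the catch box below its rim; lid flat on it, frame inside (7 mm of centre, 3 mm of height, 0.05 rad of level, 0.12 rad of square); rod upright in its holder (flange within 4 mm in height, 6 mm sideways, 0.06 rad); all three barrels above 0.54 rad; lid and rod at rest (all of step 1 and all of step 2 and horizontal distance between rod and holder_mouth below 0.006 m and z of rod in the frame of holder_mouth between -0.004 and 0.004 m and angle between rod's own z axis and vertical below 0.06 rad and value of joint each of barrel_a, barrel_b, barrel_c above 0.54 rad and linear speed of each of lid, rod below 0.02 m/s); the robot touches nothing.
It fails at once if the gripper touches a ball (contact force between the fingers and ball1 above 0.3 N or contact force between the fingers and ball2 above 0.3 N or contact force between the fingers and ball3 above 0.3 N or contact force between the fingers and ball4 above 0.3 N or contact force between the fingers and ball5 above 0.3 N or contact force between the fingers and ball6 above 0.3 N).
It fails at once if the bottle or tip box is displaced by more than 30 mm (distance of any of reagent, tipbox from where it was at the start of the episode above 0.03 m).
Of ball1, ball2, ball3, ball4, ball5, ball6 only 3 to 6 are there at a start; the rules pass over those that are not, and their reading is None.
At some moment in a run one of lid may be knocked a few centimetres aside while the robot is not near it.
It also fails if it takes over 192 s, if anything falls off the work surface, if the arm or the gripper's body presses on something with over 40 N, if the wrist force passes 120 N, or if a joint passes its speed limit or range.

## Working session

There is one attempt and no reset: what is moved stays moved. The work goes in short steps, Python scripts to look and compute and a tool call to move; the robot and the scene stay as the last step left them, time stands still between calls to the robot, and variables do not carry over. Pictures are saved under pics/ and viewed, at most 14 in all, crops included, and the job is handed in when it is done.

Besides the shell and the picture viewer there is one more tool, called after ">>>" as name(argument=value, ...), one argument or row to a line, values as JSON. apply_moves: Moves the arm, as the interface text tells. Its arguments: {"type":"object","properties":{"increments":{"type":"array","items":{"type":"array","items":{"type":"number"}}},"grip_force":{"type":"number"}},"required":["increments"]}

```bash
ls; mkdir -p pics; cat > look.py <<'E'
import sys,cv2
from rig import robot
for n in ("scene","top"):
    im=robot.grab_frame(n); cv2.imwrite(f"pics/{sys.argv[1]}_{n}.png",im[:,:,::-1])
E
python3 look.py s0; python3 - <<'E'
from rig import robot
import numpy as np
np.set_printoptions(precision=4,suppress=True)
for n in ("scene","top"):
    p=robot.camera_params(n);print(n,p['fx'],p['fy'],p['cx'],p['cy'],p['D']);print(np.array(p['cam_to_world']))
print(robot.get_state()); print(robot.grip_point_offset)
E
```

```text
pics
scene 440.9669268822155 440.9669268822155 320.3532057415578 202.11817227871828 [-0.117  0.     0.     0.     0.   ]
[[-0.2253  0.8334 -0.5047  1.0237]
 [ 0.9743  0.1952 -0.1126  0.0929]
 [ 0.0046 -0.517  -0.8559  0.9214]
 [ 0.      0.      0.      1.    ]]
top 481.2912704995416 481.2912704995416 314.84675270619516 198.212315899628 [-0.0437  0.      0.      0.      0.    ]
[[ 0.0077 -0.9907  0.136   0.4074]
 [-0.9999 -0.0088 -0.0077  0.019 ]
 [ 0.0088 -0.1359 -0.9907  1.2411]
 [ 0.      0.      0.      1.    ]]
{'t': 0.1, 'q': array([-65.7156,  26.8927,  -2.7856,  87.8668,   1.3776,  65.3742,
        -4.715 ]), 'joint_vel': array([ 0.0053, -0.1332, -0.0479, -0.198 ,  0.0544, -0.0472, -0.0779]), 'joint_torque': array([ -0.0001, -51.1515,  -0.0475, -23.8392,   0.0107,   0.0043,
        -0.    ]), 'ee_pos': array([0.295 , 0.6065, 0.2304]), 'orientation': array([[-0.8993,  0.4374, -0.0008],
       [ 0.4374,  0.8993, -0.0016],
       [ 0.    , -0.0018, -1.    ]]), 'force': array([ 0.0817,  0.4743, -1.5268]), 'wrist_torque': array([ 0.0027, -0.0062, -0.0435]), 'grasp_force': 0.0, 'gripper_width': 0.08508829007070712}
0.0187
```

View pics/s0_scene.png

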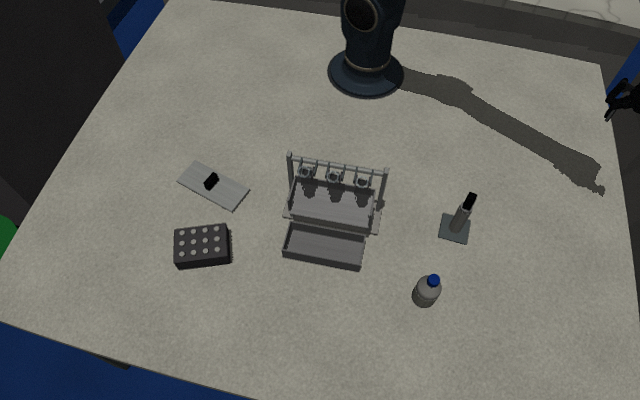

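View pics/s0_top.png

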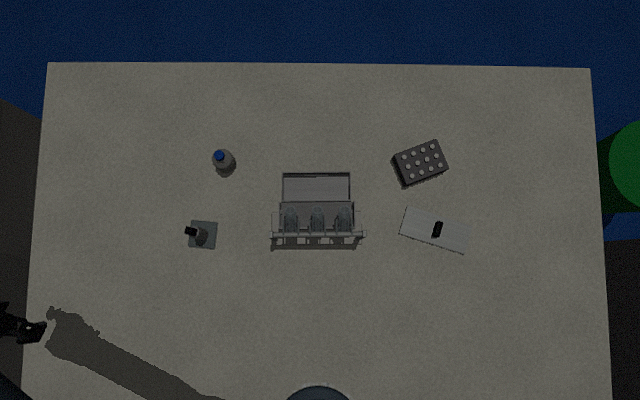

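```bash
cat > mont.py <<'E'
import cv2,numpy as np
def mont(src,dst,panels,W=800,H=600):
    im=cv2.imread(src); im=(255*(im/255.)**0.6).astype(np.uint8); out=np.zeros((H,W,3),np.uint8)
    for (x0,y0,x1,y1,ox,oy,s) in panels:
        p=cv2.resize(im[y0:y1,x0:x1],None,fx=s,fy=s,interpolation=cv2.INTER_CUBIC)
        for x in range(-(-x0//10)*10,x1,10):
            px=int((x-x0+.5)*s); cv2.line(p,(px,0),(px,p.shape[0]),(0,255,255) ,1) if 0 else cv2.line(p,(px,0),(px,6),(0,255,255),1); cv2.putText(p,str(x),(px-10,16),0,.35,(0,255,255),1)
        for y in range(-(-y0//10)*10,y1,10):
            py=int((y-y0+.5)*s); cv2.line(p,(0,py),(6,py),(0,255,255),1); cv2.putText(p,str(y),(8,py+4),0,.35,(0,255,255),1)
        h,w=p.shape[:2]; h=min(h,H-oy); w=min(w,W-ox); out[oy:oy+h,ox:ox+w]=p[:h,:w]
    cv2.imwrite(dst,out)
E
python3 -c "
from mont import mont
mont('pics/s0_scene.png','pics/c_scene.png',[(278,145,396,275,0,0,4),(172,155,254,215,472,0,4),(432,187,482,247,500,260,5)])
mont('pics/s0_top.png','pics/c_top.png',[(264,165,370,252,0,0,4.5),(395,200,472,257,480,0,4),(180,210,224,254,480,260,6)])"
```

```text
(no output)
```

View pics/c_scene.png

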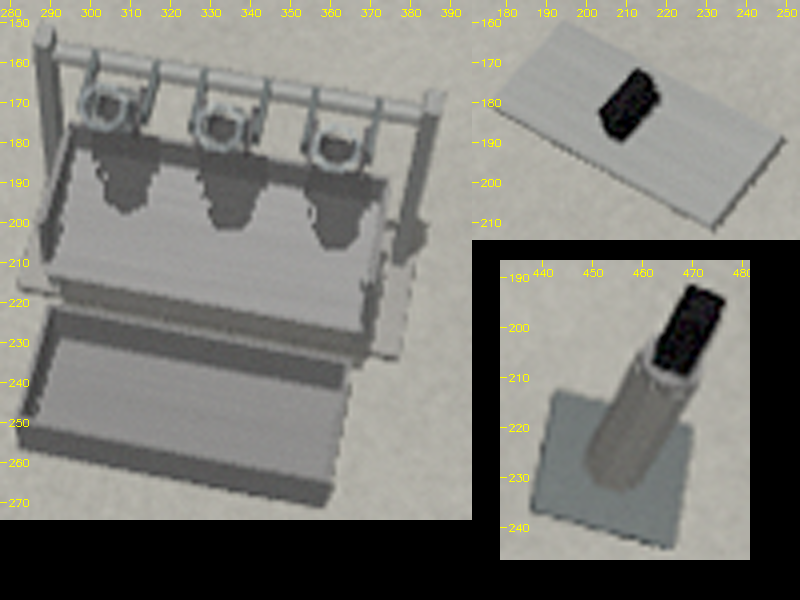

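View pics/c_top.png

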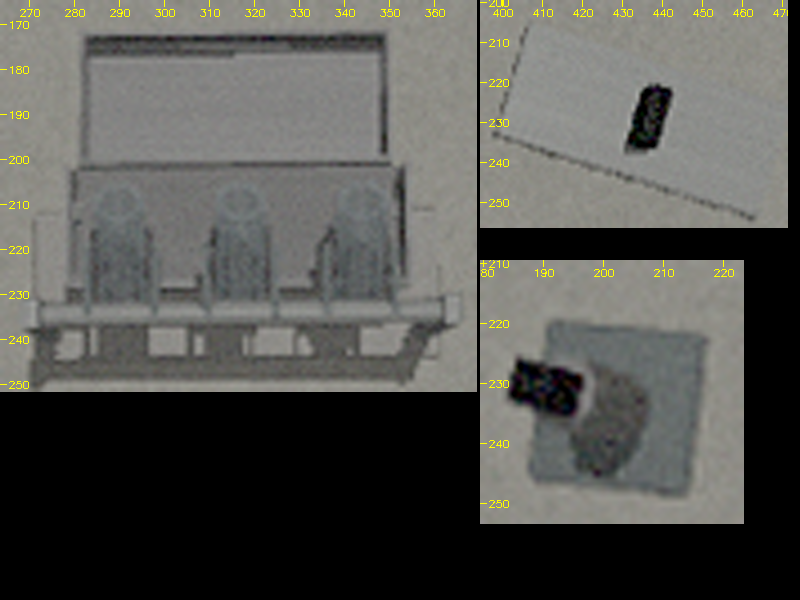

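```bash
cat > geo.py <<'E'
import numpy as np,cv2
from scipy.optimize import least_squares
from rig import robot
P={n:robot.camera_params(n) for n in("scene","top")}
def proj(n,X):
    p=P[n];T=np.linalg.inv(np.array(p['cam_to_world']));X=np.atleast_2d(np.array(X,float))
    K=np.array([[p['fx'],0,p['cx']],[0,p['fy'],p['cy']],[0,0,1]])
    return cv2.projectPoints(X,cv2.Rodrigues(T[:3,:3])[0],T[:3,3],K,np.array(p['D']))[0].reshape(-1,2)
def tri(uvs,uvt,z=None):
    f=lambda q:np.r_[proj("scene",q)[0]-uvs,proj("top",q)[0]-uvt]
    r=least_squares(f,[0.6,0,0.05]);return r.x,np.round(r.fun,2)
def pose(th,M):
    x,y,a=th[:3];z=th[3] if len(th)>3 else 0
    M=np.atleast_2d(np.array(M,float));c,s=np.cos(a),np.sin(a)
    return np.c_[x+c*M[:,0]-s*M[:,1],y+s*M[:,0]+c*M[:,1],M[:,2]+z]
def fit(obs,th0):
    f=lambda th:np.concatenate([proj(n,pose(th,m))[0]-uv for n,m,uv in obs])
    r=least_squares(f,th0,loss='soft_l1');return r.x,np.round(r.fun.reshape(-1,2),2)
E
cat > fit0.py <<'E'
from geo import *
np.set_printoptions(precision=4,suppress=True)
mm=lambda *a:np.array(a)/1000
m=lambda y:mm(22.6,y,188)
obs=[("top",m(60),(290.9,210.6)),("top",m(0),(317.3,210.8)),("top",m(-60),(344.2,210.3)),
("scene",m(-60),(304.2,171.7)),("scene",m(0),(333.2,177)),("scene",m(60),(362.2,182.2)),
("scene",mm(137,-88,40),(282.2,253)),("scene",mm(137,88,40),(360,265.5)),("scene",mm(61,-88,40),(292.2,222.5)),("scene",mm(61,88,40),(364.2,235.7)),
("top",mm(137,88,40),(283.1,173)),("top",mm(137,-88,40),(349.6,173))]
for t0 in([.6,0,0],[.6,0,0,0]):
    th,r=fit(obs,t0);print("stand",th,np.rad2deg(th[2]));print(r.tolist())
for n,a,b in[("mouthA",(362.2,182.2),(290.9,210.6)),("mouthB",(333.2,177),(317.3,210.8)),("mouthC",(304.2,171.7),(344.2,210.3)),
 ("foot",(454.6,229),(203,234.7)),("griptop",(473,195),(187.7,230.3)),("gripbot",(466.2,209),(198.7,231.7))]: print(n,*tri(a,b))
h=lambda a,b,z:mm(a*38,b*88,z)
ob=[("scene",h(1,1,10),(250.5,189.5)),("scene",h(1,-1,10),(232.5,212.2))]
# lid corners by view: try scene-only corners in order
sc=[(177.75,181.75),(232.5,212.2),(250.5,189.5),(195,160)]
# world: left(-y), bottom, right, top ; long side left->bottom
mod=[h(1,-1,10),h(1,1,10),h(-1,1,10),h(-1,-1,10)]
obs=[("scene",a,b) for a,b in zip(mod,sc)]
tp=[(399.2,233.2),(464,254.2),(407,206.7)]
obs+=[("top",h(-1,1,10),tp[0]),("top",h(-1,-1,10),tp[1]),("top",h(1,1,10),tp[2])]
for t0 in([.6,-.3,-.3],[.6,-.3,-.3,0]):
    th,r=fit(obs,t0);print("lid",th,np.rad2deg(th[2]));print(r.tolist())
print(proj("scene",pose(th,mm(0,0,38))),proj("top",pose(th,mm(0,0,38))))
E
python3 fit0.py
```

```text
stand [0.504  0.0065 0.0183] 1.046533754073861
[[-1.59, -0.66], [-0.73, -1.11], [-0.4, -0.87], [-0.55, -0.46], [-0.55, -0.63], [-0.17, -0.6], [-0.88, -3.28], [0.44, -0.25], [-2.52, -2.43], [1.76, -1.19], [-2.42, -1.25], [0.38, -1.85]]
stand [ 0.5022  0.0058  0.0207 -0.0074] 1.1864749641726644
[[-1.19, 0.58], [-0.51, 0.06], [-0.36, 0.23], [-0.53, 0.93], [-0.75, 0.67], [-0.6, 0.61], [-0.58, -2.53], [0.17, 0.23], [-2.38, -1.51], [1.39, -0.52], [-2.13, 0.08], [0.27, -0.69]]
mouthA [0.5243 0.0656 0.1839] [-0.86 -0.08 -0.94  0.08]
mouthB [0.5245 0.0066 0.1829] [-0.57 -0.05 -0.61  0.08]
mouthC [ 0.526  -0.0533  0.1841] [-0.4  -0.04 -0.43  0.07]
foot [ 0.4804  0.2989 -0.0004] [-0.63 -0.05 -0.69 -0.02]
griptop [0.481  0.2983 0.1529] [-0.16 -0.01 -0.18 -0.01]
gripbot [0.482  0.2939 0.0958] [-3.02 -0.23 -3.28 -0.15]
lid [ 0.4981 -0.2994 -0.2991] -17.136957399059934
[[-1.72, -0.81], [-0.34, -0.58], [-0.23, -0.93], [-0.2, -0.17], [-1.34, 0.03], [-0.5, -0.27], [-0.93, -1.5]]
lid [ 0.4963 -0.3013 -0.3003 -0.0062] -17.208712576026393
[[-1.49, -0.2], [-0.49, -0.05], [-0.45, -0.27], [-0.04, 0.57], [-1.01, 0.83], [-0.51, 0.51], [-0.61, -0.57]]
[[210.387  179.0615]] [[437.6646 229.5403]]
```

```bash
sed -i 's/-uvs,/-np.array(uvs)+.5,/; s/-uvt\]/-np.array(uvt)+.5]/; s/\[0\]-uv for/[0]-np.array(uv)+.5 for/' geo.py; python3 fit0.py
```

```text
stand [0.5039 0.0061 0.0191] 1.0948438743655808
[[-0.92, -0.11], [-0.05, -0.59], [0.27, -0.37], [-0.23, -0.0], [-0.23, -0.19], [0.15, -0.18], [-0.51, -2.81], [0.81, 0.17], [-2.18, -1.96], [2.12, -0.78], [-1.81, -0.7], [0.99, -1.35]]
stand [ 0.503   0.0057  0.0205 -0.0044] 1.1749406881691935
[[-0.69, 0.58], [0.06, 0.06], [0.28, 0.24], [-0.22, 0.87], [-0.35, 0.63], [-0.1, 0.58], [-0.33, -2.31], [0.66, 0.5], [-2.09, -1.36], [1.9, -0.33], [-1.65, 0.05], [0.91, -0.71]]
mouthA [0.5252 0.0655 0.1868] [-0.39 -0.04 -0.43  0.04]
mouthB [0.5254 0.0066 0.1858] [-0.1  -0.01 -0.11  0.01]
mouthC [ 0.5269 -0.0531  0.1871] [ 0.06  0.01  0.06 -0.01]
foot [0.4814 0.2979 0.0034] [-0.13 -0.01 -0.14 -0.  ]
griptop [0.4818 0.2974 0.1558] [0.34 0.02 0.37 0.02]
gripbot [0.4829 0.2931 0.0991] [-2.52 -0.19 -2.74 -0.12]
lid [ 0.4982 -0.2998 -0.3008] -17.236944690080236
[[-1.37, -0.36], [-0.08, -0.03], [0.08, -0.37], [0.19, 0.31], [-0.68, 0.42], [0.12, 0.23], [-0.23, -1.1]]
lid [ 0.4976 -0.3003 -0.3009 -0.0018] -17.241782515894744
[[-1.29, -0.18], [-0.1, 0.1], [0.04, -0.19], [0.25, 0.52], [-0.59, 0.69], [0.11, 0.48], [-0.15, -0.79]]
[[210.2089 178.5686]] [[437.7135 228.892 ]]
```

```bash
cat > go.py <<'E'
# usage: go.py x y z [yaw of tool x, deg] ; successive targets separated by '/': deltas from the previous target
import sys,numpy as np
from rig import robot
s=robot.get_state();p=s['ee_pos'];R=s['orientation'];a=np.rad2deg(np.arctan2(R[1,0],R[0,0]))
print("t",round(s['t'],2),"p",p.round(4),"yaw",a.round(2),"F",s['force'].round(1),"w",round(s['gripper_width'],4),"tilt",R[:,2].round(4))
for g in " ".join(sys.argv[1:]).split("/"):
    v=[float(k) for k in g.split()]
    if len(v)<3: continue
    ang=v[3] if len(v)>3 else a
    c,q=np.cos(np.deg2rad(a)),np.sin(np.deg2rad(a))
    d=(np.array(v[:3])-p)*100
    tw=-((ang-a+180)%360-180)
    print("d",np.round([c*d[0]+q*d[1],q*d[0]-c*d[1],-d[2],tw],2))
    p=np.array(v[:3]);a=ang
E
python3 go.py 0.563 0.067 0.27 181 / 0.563 0.067 0.175 / 0.523 0.067 0.175 / 0.563 0.067 0.175 / 0.563 0.006 0.175
```

```text
t 0.1 p [0.295  0.6065 0.2304] yaw 154.06 F [ 0.1  0.5 -1.5] w 0.0851 tilt [-8.0e-04 -1.6e-03 -1.0e+00]
d [-47.7  -36.8   -3.96 -26.94]
d [-0.   0.   9.5 -0. ]
d [ 4.    0.07 -0.   -0.  ]
d [-4.   -0.07 -0.   -0.  ]
d [ 0.11 -6.1  -0.   -0.  ]
```

>>> apply_moves(
  increments=[
    [0, -3.5, -2.7, -1, -5],
    [0, -7, -5.4, -2, -10],
    [0, -10.5, -8.1, -3, -15],
    [0, -14, -10.8, -3.5, -20],
    [0, -17.5, -13.5, -3.96, -26.94],
  ],
)

```text
t: 0.6
ee_pos: [0.3941, 0.4072, 0.2709]
orientation: [[-1.0, -0.022, -0.0], [-0.022, 1.0, -0.0], [0.0, -0.0, -1.0]]
force: [2.2, 0.2, -0.2]
gripper_width: 0.0124
grasp_force: 0.0
```

```bash
python3 go.py 0.563 0.067 0.27 181
```

```text
t 0.6 p [0.3941 0.4072 0.2709] yaw -178.74 F [ 2.2  0.2 -0.2] w 0.0124 tilt [-0.e+00 -2.e-04 -1.e+00]
d [-16.14 -34.38   0.09   0.26]
```

>>> apply_moves(
  increments=[
    [0, -2, -4.5, 0, 0.26],
    [0, -4, -9, 0, 0.26],
    [0, -6, -13, 0, 0.26],
    [0, -8, -17.5, 0, 0.26],
    [0, -10, -21.5, 0, 0.26],
  ],
)

```text
t: 1.1
ee_pos: [0.4976, 0.1933, 0.2707]
orientation: [[-1.0, -0.012, -0.0], [-0.012, 1.0, -0.0], [0.0, -0.0, -1.0]]
force: [0.5, 1.0, 0.2]
gripper_width: 0.0
grasp_force: 0.0
```

>>> apply_moves(
  increments=[
    [0, -2, -4.5, 0, 0],
    [0, -4, -9, 0, 0],
    [0, -6.1, -12.7, 0, 0],
    [0, -6.1, -12.7, 0, 0],
    [0, -6.1, -12.7, 0, 0],
  ],
)

```text
t: 1.6
ee_pos: [0.5598, 0.0687, 0.2703]
orientation: [[-1.0, -0.01, -0.001], [-0.01, 1.0, 0.0], [0.001, 0.0, -1.0]]
force: [-0.7, 0.0, -0.5]
gripper_width: -0.0001
grasp_force: 0.0
```

```bash
python3 go.py 0.563 0.067 0.175 181/ 0.523 0.067 0.175 / 0.563 0.067 0.175 / 0.563 0.006 0.175
```

```text
t 1.6 p [0.5598 0.0687 0.2703] yaw -179.4 F [-0.7  0.  -0.5] w -0.0001 tilt [-1.2e-03  1.0e-04 -1.0e+00]
d [-0.32 -0.18  9.53 -0.4 ]
d [ 4.    0.07 -0.   -0.  ]
d [-4.   -0.07 -0.   -0.  ]
d [ 0.11 -6.1  -0.   -0.  ]
```

>>> apply_moves(
  increments=[
    [0, -0.3, -0.2, 4.5, 0],
    [0, -0.3, -0.2, 9.5, 0],
    [0, -0.3, -0.2, 9.5, 0],
    [0, 0.3, -0.2, 9.5, 0],
    [0, 1, -0.2, 9.5, 0],
  ],
)

```text
t: 2.1
ee_pos: [0.551, 0.0686, 0.1783]
orientation: [[-1.0, -0.014, 0.004], [-0.014, 1.0, 0.001], [-0.004, 0.001, -1.0]]
force: [0.5, 0.6, 1.3]
gripper_width: 0.0002
grasp_force: 0.0
```

>>> apply_moves(
  increments=[
    [0, 0.6, 0, 0, 0],
    [0, 1.1, 0, 0, 0],
    [0, 1.6, 0, 0, 0],
    [0, 2.1, 0, 0, 0],
    [0, 2.4, 0, 0, 0],
  ],
)

```text
t: 2.6
ee_pos: [0.5358, 0.0681, 0.1833]
orientation: [[-1.0, -0.012, 0.026], [-0.012, 1.0, 0.004], [-0.026, 0.004, -1.0]]
force: [10.6, 0.0, 7.1]
gripper_width: -0.0002
grasp_force: 4.9
```

```bash
python3 go.py 0.523 0.067 0.175 / 0.563 0.067 0.175 / 0.563 0.006 0.175
```

```text
t 2.6 p [0.5358 0.0681 0.1833] yaw -179.29 F [10.6  0.   7.1] w -0.0002 tilt [ 0.0258  0.004  -0.9997]
d [ 1.28 -0.09  0.83 -0.  ]
d [-4.   -0.05 -0.   -0.  ]
d [ 0.08 -6.1  -0.   -0.  ]
```

>>> apply_moves(
  increments=[
    [0, 0.4, 0, 0, 0],
    [0, 0.8, 0, 0, 0],
    [0, 1.1, 0, 0, 0],
    [0, 1.1, 0, 0, 0],
    [0, 1.1, 0, 0, 0],
  ],
)

```text
t: 3.1
ee_pos: [0.5256, 0.0677, 0.1814]
orientation: [[-1.0, -0.012, 0.027], [-0.012, 1.0, 0.003], [-0.027, 0.003, -1.0]]
force: [18.6, 0.9, -2.0]
gripper_width: -0.0001
grasp_force: 9.3
```

```bash
python3 go.py; python3 look.py s1; python3 -c "
from mont import mont
mont('pics/s1_scene.png','pics/c1.png',[(278,145,396,275,0,0,3.4)])
mont('pics/s1_top.png','pics/c1b.png',[(264,165,370,252,0,0,3.7)],400,600)
import cv2,numpy as np
a=cv2.imread('pics/c1.png')[:,:400];b=cv2.imread('pics/c1b.png');cv2.imwrite('pics/c1.png',np.hstack([a,b])[:450])"
```

```text
t 3.1 p [0.5256 0.0677 0.1814] yaw -179.29 F [18.6  0.9 -2. ] w -0.0001 tilt [ 0.0271  0.0033 -0.9996]
```

View pics/c1.png

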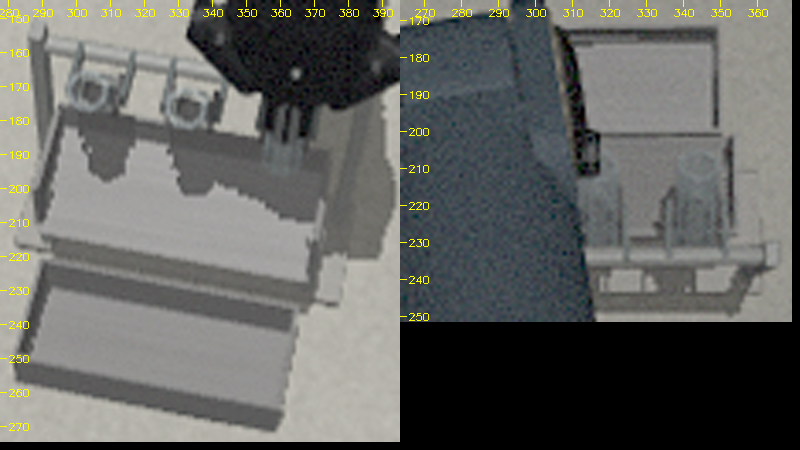

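Barrel A is now upright at its stop (force rose to 18 N); B and C still lean (scene 333,177 and 303,172). Next B, then C.

>>> apply_moves(
  increments=[
    [0, -4.5, 0, 0, 0],
    [0, -4.5, -3, 0, 0],
    [0, -4.5, -6.1, 0, 0],
    [0, -3, -6.1, 0, 0],
    [0, -2, -6.1, 0, 0],
  ],
)

```text
t: 3.7
ee_pos: [0.5428, 0.0027, 0.1806]
orientation: [[-1.0, -0.01, 0.02], [-0.01, 1.0, -0.003], [-0.02, -0.003, -1.0]]
force: [16.4, -8.0, 11.3]
gripper_width: 0.0003
grasp_force: 8.8
```

>>> apply_moves(
  increments=[
    [0, 0.5, 0, 0, 0],
    [0, 1, 0, 0, 0],
    [0, 1.5, 0, 0, 0],
    [0, 2, 0, 0, 0],
    [0, 2, 0, 0, 0],
  ],
)

```text
t: 4.2
ee_pos: [0.5268, 0.0056, 0.1825]
orientation: [[-0.999, -0.013, 0.029], [-0.013, 1.0, 0.0], [-0.029, 0.0, -1.0]]
force: [17.8, -2.8, 3.4]
gripper_width: -0.0003
grasp_force: 8.8
```

>>> apply_moves(
  increments=[
    [0, -0.1, 0, 0, 0],
    [0, -0.1, 0, 0, 0],
    [0, -0.1, 0, 0, 0],
    [0, 0, 0, 0, 0],
    [0, 0, 0, 0, 0],
  ],
)

```text
t: 4.7
ee_pos: [0.5269, 0.0056, 0.1824]
orientation: [[-1.0, -0.013, 0.029], [-0.013, 1.0, 0.0], [-0.029, -0.0, -1.0]]
force: [18.1, -1.9, 4.1]
gripper_width: 0.0
grasp_force: 8.6
```

```bash
python3 go.py 0.523 0.006 0.175
```

```text
t 4.7 p [0.5269 0.0056 0.1824] yaw -179.27 F [18.1 -1.9  4.1] w 0.0 tilt [ 2.860e-02  3.000e-04 -9.996e-01]
d [ 0.39  0.05  0.74 -0.  ]
```

B at its stop as well (x 0.527, 18 N). Now C.

>>> apply_moves(
  increments=[
    [0, -4.5, 0, 0, 0],
    [0, -4.5, -3, 0, 0],
    [0, -4.5, -5.9, 0, 0],
    [0, -3, -5.9, 0, 0],
    [0, -2, -5.9, 0, 0],
  ],
)

```text
t: 5.2
ee_pos: [0.5437, -0.0557, 0.1808]
orientation: [[-1.0, -0.011, 0.021], [-0.011, 1.0, -0.003], [-0.021, -0.004, -1.0]]
force: [15.3, -4.4, 10.2]
gripper_width: 0.0001
grasp_force: 7.3
```

>>> apply_moves(
  increments=[
    [0, 0.5, 0, 0, 0],
    [0, 1, 0, 0, 0],
    [0, 1.5, 0, 0, 0],
    [0, 2, 0, 0, 0],
    [0, 2, 0, 0, 0],
  ],
)

```text
t: 5.7
ee_pos: [0.5278, -0.0526, 0.181]
orientation: [[-0.999, -0.014, 0.03], [-0.014, 1.0, -0.001], [-0.03, -0.001, -1.0]]
force: [22.6, -1.6, -6.5]
gripper_width: -0.0002
grasp_force: 10.8
```

```bash
python3 go.py 0.575 -0.05 0.18 180.7/ 0.575 0.03 0.26 / 0.481 0.2975 0.26 171 / 0.481 0.2975 0.115
```

```text
t 5.7 p [ 0.5278 -0.0526  0.181 ] yaw -179.17 F [22.6 -1.6 -6.5] w -0.0002 tilt [ 0.0298 -0.001  -0.9996]
d [-4.72  0.19  0.1   0.13]
d [-0.1  8.  -8.  -0. ]
d [ 9.07 26.86 -0.    9.7 ]
d [ 0.   0.  14.5 -0. ]
```

>>> apply_moves(
  increments=[
    [0, -4.7, 0, 0, 0],
    [0, -4.7, 1, -4, 0],
    [0, -4.7, 4.5, -8, 0],
    [0, -4.7, 8, -8.5, 0],
    [0, -3.5, 12, -8.5, 0],
  ],
)

```text
t: 6.2
ee_pos: [0.5517, 0.0691, 0.2646]
orientation: [[-1.0, -0.012, 0.007], [-0.012, 1.0, 0.002], [-0.007, 0.002, -1.0]]
force: [-0.4, 0.1, -0.3]
gripper_width: -0.0001
grasp_force: 0.0
```

>>> apply_moves(
  increments=[
    [0, 1, 4, 0, 0],
    [0.6, 2.5, 8, 0, 3],
    [0.6, 4, 12, 0, 6],
    [0.6, 6, 16, 0, 9.7],
    [0.6, 8, 20, 0, 9.7],
  ],
)

```text
t: 6.7
ee_pos: [0.4658, 0.2683, 0.2625]
orientation: [[-0.988, 0.156, 0.002], [0.156, 0.988, 0.002], [-0.002, 0.002, -1.0]]
force: [0.1, 0.3, 0.6]
gripper_width: 0.0512
grasp_force: 0.0
```

```bash
python3 go.py 0.481 0.2975 0.20 171 / 0.481 0.2975 0.115
```

```text
t 6.7 p [0.4658 0.2683 0.2625] yaw 171.02 F [0.1 0.3 0.6] w 0.0512 tilt [ 0.0018  0.0015 -1.    ]
d [-1.04  3.12  6.25  0.02]
d [ 0.   0.   8.5 -0. ]
```

>>> apply_moves(
  increments=[
    [0.6, -1.0, 3.1, 0, 0],
    [0.6, -1.0, 3.1, 4, 0],
    [0.6, -1.0, 3.1, 6.2, 0],
    [0.6, -1.0, 3.1, 6.2, 0],
    [0.6, -1.0, 3.1, 6.2, 0],
  ],
)

```text
t: 7.2
ee_pos: [0.4821, 0.2959, 0.2003]
orientation: [[-0.988, 0.155, 0.001], [0.155, 0.988, 0.001], [-0.001, 0.001, -1.0]]
force: [1.1, 0.2, 0.3]
gripper_width: 0.0513
grasp_force: 0.0
```

```bash
python3 go.py 0.481 0.2975 0.115 171; python3 look.py s2; python3 -c "
from mont import mont
import cv2,numpy as np
mont('pics/s2_scene.png','pics/a.png',[(422,170,502,250,0,0,5)],400,400)
mont('pics/s2_top.png','pics/b.png',[(164,200,244,270,0,0,5)],400,400)
cv2.imwrite('pics/c2.png',np.hstack([cv2.imread('pics/a.png'),cv2.imread('pics/b.png')]))"
```

```text
t 7.2 p [0.4821 0.2959 0.2003] yaw 171.06 F [1.1 0.2 0.3] w 0.0513 tilt [ 0.0011  0.001  -1.    ]
d [0.13 0.14 8.53 0.06]
```

View pics/c2.png

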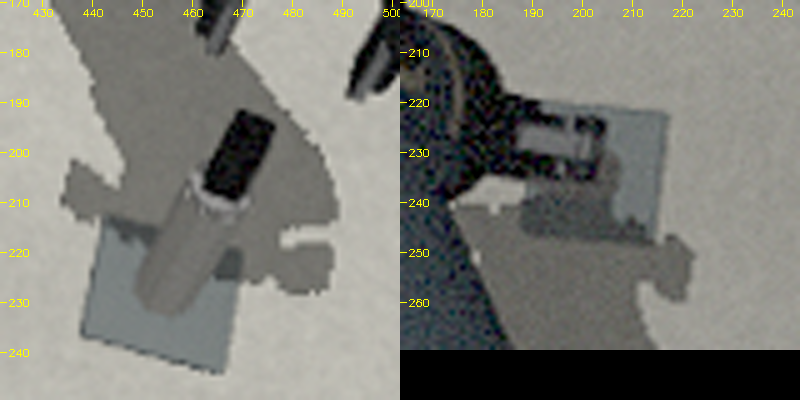

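Fingers straddle the grip (scene grip top ≈ 473,195, fingertips at 463,178 / 493,198). Descend and grip.

>>> apply_moves(
  increments=[
    [0.6, 0.1, 0.1, 4, 0],
    [0.6, 0.1, 0.1, 7, 0],
    [0.6, 0.1, 0.1, 8.5, 0],
    [0.6, 0.1, 0.1, 8.5, 0],
    [0.6, 0.1, 0.1, 8.5, 0],
  ],
  grip_force=80,
)

```text
t: 7.8
ee_pos: [0.4823, 0.2972, 0.1155]
orientation: [[-0.988, 0.156, 0.002], [0.156, 0.988, 0.002], [-0.002, 0.002, -1.0]]
force: [-0.8, 0.4, -0.2]
gripper_width: 0.0511
grasp_force: 0.0
```

>>> apply_moves(
  increments=[
    [0, 0, 0, 0, 0],
    [0, 0, 0, 0, 0],
    [0, 0, 0, 0, 0],
    [0, 0, 0, 0, 0],
    [0, 0, 0, 0, 0],
  ],
)

```text
t: 8.3
ee_pos: [0.4821, 0.2973, 0.1154]
orientation: [[-0.988, 0.156, 0.002], [0.156, 0.988, 0.002], [-0.002, 0.002, -1.0]]
force: [-1.1, 0.6, 6.2]
gripper_width: 0.0173
grasp_force: 78.0
```

```bash
python3 go.py
```

```text
t 8.3 p [0.4821 0.2973 0.1154] yaw 171.04 F [-1.1  0.6  6.2] w 0.0173 tilt [ 0.0021  0.0016 -1.    ]
```

>>> apply_moves(
  increments=[
    [0, 0, 0, -3, 0],
    [0, 0, 0, -7, 0],
    [0, 0, 0, -12, 0],
    [0, 0, 0, -17, 0],
    [0, 0, 0, -22, 0],
  ],
)

```text
t: 8.8
ee_pos: [0.4807, 0.2962, 0.3357]
orientation: [[-0.988, 0.156, -0.0], [0.156, 0.988, -0.0], [0.0, -0.0, -1.0]]
force: [0.9, 1.3, -1.2]
gripper_width: 0.0169
grasp_force: 79.9
```

```bash
python3 go.py 0.5024 0.066 0.32 171
```

```text
t 8.8 p [0.4807 0.2962 0.3357] yaw 171.03 F [ 0.9  1.3 -1.2] w 0.0169 tilt [-5.e-04 -3.e-04 -1.e+00]
d [ -5.73 -22.4    1.57   0.03]
```

>>> apply_moves(
  increments=[
    [0, -1, -4, 0, 0],
    [0, -2, -8, 0, 0],
    [0, -3, -12, 0, 0],
    [0, -4, -16, 0, 0],
    [0, -5, -20, 0, 0],
  ],
)

```text
t: 9.3
ee_pos: [0.4989, 0.0895, 0.3337]
orientation: [[-0.988, 0.156, -0.0], [0.156, 0.988, 0.0], [0.0, 0.0, -1.0]]
force: [1.5, 0.1, -1.5]
gripper_width: 0.0169
grasp_force: 79.9
```

>>> apply_moves(
  increments=[
    [0, -0.7, -2.4, 0.5, 0],
    [0, -0.7, -2.4, 1.6, 0],
    [0, -0.7, -2.4, 1.6, 0],
    [0, -0.7, -2.4, 1.6, 0],
    [0, -0.7, -2.4, 1.6, 0],
  ],
)

```text
t: 9.8
ee_pos: [0.5026, 0.068, 0.318]
orientation: [[-0.988, 0.153, 0.0], [0.153, 0.988, 0.0], [-0.0, 0.0, -1.0]]
force: [-0.5, -0.6, -0.9]
gripper_width: 0.0171
grasp_force: 80.0
```

```bash
python3 go.py 0.5024 0.066 0.32 171; python3 look.py s3; python3 -c "
from mont import mont
import cv2,numpy as np
mont('pics/s3_scene.png','pics/a.png',[(280,140,400,230,0,0,5)],600,450)
mont('pics/s3_top.png','pics/b.png',[(330,195,370,245,0,0,5)],200,450)
cv2.imwrite('pics/c3.png',np.hstack([cv2.imread('pics/a.png'),cv2.imread('pics/b.png')]))"
```

```text
t 9.8 p [0.5026 0.068  0.318 ] yaw 171.19 F [-0.5 -0.6 -0.9] w 0.0171 tilt [ 1.e-04  4.e-04 -1.e+00]
d [-0.01 -0.2  -0.2   0.19]
```

View pics/c3.png

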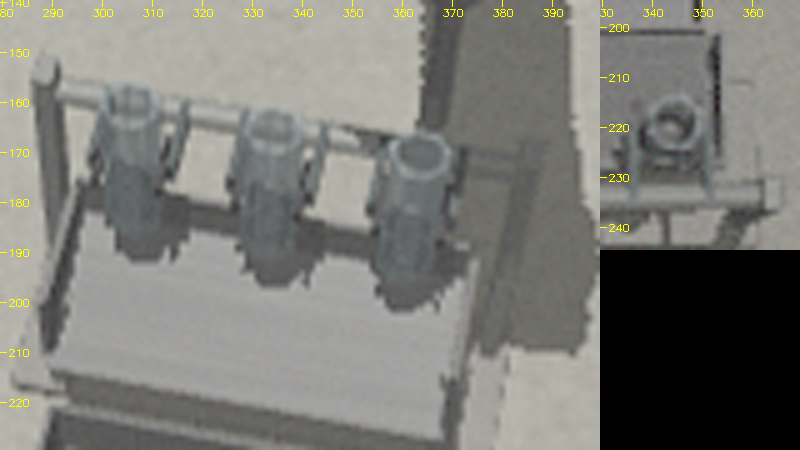

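```bash
python3 - <<'E'
from geo import *
print(proj("scene",[[.5026,.068,.318],[.5026,.068,.213],[.5026,.068,.195]]),proj("top",[[.5026,.068,.318],[.5046,-.054,.195]]))
for uvs,uvt in[((306,161),(344.5,219.5))]: print(tri(uvs,uvt))
from mont import mont
mont('pics/s3_scene.png','pics/c3b.png',[(280,40,400,190,0,0,4),(435,185,485,245,500,0,5)])
E
```

```text
[[371.03270913 130.77725578]
 [365.68379853 165.35553203]
 [364.86732821 170.59991536]] [[285.5944747  214.18370935]
 [344.4313156  219.55895139]]
(array([ 0.50589368, -0.05378779,  0.19560115]), array([ 0.33,  0.03,  0.35, -0.06]))
```

View pics/c3b.png

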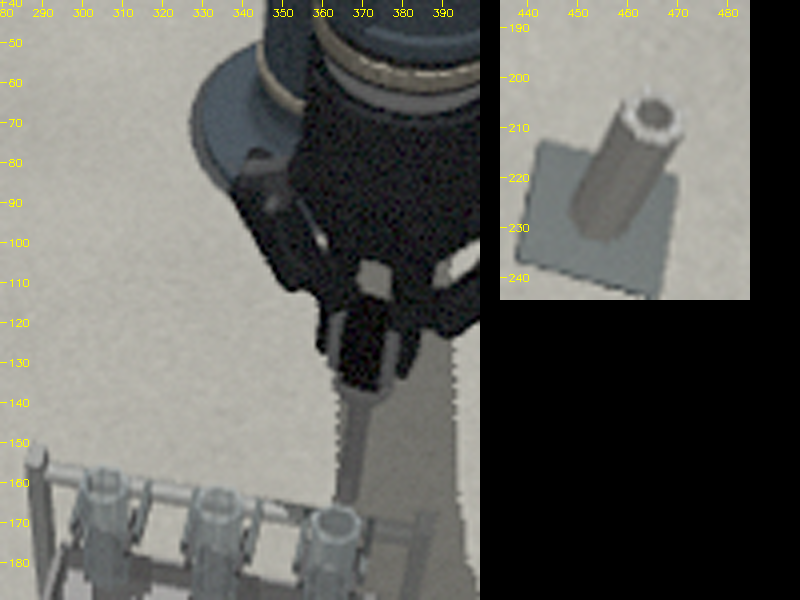

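```bash
cat >> geo.py <<'E'
def atz(n,uv,z):
    return least_squares(lambda q:proj(n,[q[0],q[1],z])[0]-np.array(uv),[.5,0]).x
E
python3 - <<'E'
from geo import *
np.set_printoptions(precision=4,suppress=True)
print("holder",atz("scene",(465.5,207.5),.1))
for u in[(363.6,170),(333.5,165.7),(305.7,160.7)]:print(atz("scene",u,.195))
print(atz("top",(343.7,219),.195))
E
```

```text
holder [0.4803 0.2978]
[0.5017 0.0652]
[0.5053 0.0039]
[ 0.5059 -0.0541]
[ 0.5058 -0.0524]
```

>>> apply_moves(
  increments=[
    [0, 0, -0.2, 0, 0],
    [0, 0, -0.2, 1, 0],
    [0, 0, -0.2, 2, 0],
    [0, 0, -0.2, 3, 0],
    [0, 0, -0.2, 3.5, 0],
  ],
)

```text
t: 10.4
ee_pos: [0.5018, 0.0644, 0.2813]
orientation: [[-0.988, 0.156, -0.002], [0.156, 0.988, -0.0], [0.002, -0.001, -1.0]]
force: [-0.0, 0.5, -1.1]
gripper_width: 0.0169
grasp_force: 80.0
```

```bash
python3 go.py 0.503 0.0655 0.228 171
```

```text
t 10.4 p [0.5018 0.0644 0.2813] yaw 171.04 F [-0.   0.5 -1.1] w 0.0169 tilt [-1.8e-03 -4.0e-04 -1.0e+00]
d [-0.1   0.12  5.33  0.04]
```

>>> apply_moves(
  increments=[
    [0, 0, 0.1, 1.5, 0],
    [0, 0, 0.1, 2.5, 0],
    [0, 0, 0.1, 3.5, 0],
    [0, 0, 0.1, 4.5, 0],
    [0, 0, 0.1, 5.4, 0],
  ],
)

```text
t: 10.9
ee_pos: [0.5029, 0.0655, 0.2286]
orientation: [[-0.988, 0.156, 0.001], [0.156, 0.988, 0.0], [-0.001, 0.0, -1.0]]
force: [0.4, -0.5, -2.8]
gripper_width: 0.0165
grasp_force: 80.2
```

>>> apply_moves(
  increments=[
    [0, 0, 0, 0.4, 0],
    [0, 0, 0, 0.8, 0],
    [0, 0, 0, 0.8, 0],
    [0, 0, 0, 0.8, 0],
    [0, 0, 0, 0.8, 0],
  ],
)

```text
t: 11.4
ee_pos: [0.5027, 0.0655, 0.2211]
orientation: [[-0.988, 0.156, 0.001], [0.156, 0.988, 0.0], [-0.0, 0.0, -1.0]]
force: [-0.3, -0.6, -1.5]
gripper_width: 0.0167
grasp_force: 80.1
```

```bash
python3 go.py 0.503 0.0655 0.32 171
```

```text
t 11.4 p [0.5027 0.0655 0.2211] yaw 171.03 F [-0.3 -0.6 -1.5] w 0.0167 tilt [ 5.e-04  2.e-04 -1.e+00]
d [-0.03  0.   -9.89  0.03]
```

>>> apply_moves(
  increments=[
    [0, 0, 0, -4, 0],
    [0, 0, 0, -8, 0],
    [0, 0, 0, -10, 0],
    [0, -0.5, -3, -10, 0],
    [0, -1.08, -5.9, -10, 0],
  ],
)

```text
t: 11.9
ee_pos: [0.5044, 0.0056, 0.3222]
orientation: [[-0.988, 0.153, 0.003], [0.153, 0.988, 0.001], [-0.003, 0.001, -1.0]]
force: [0.8, -0.1, -2.5]
gripper_width: 0.0168
grasp_force: 80.0
```

>>> apply_moves(
  increments=[
    [0, 0, 0, 0, 0],
    [0, 0, 0, 0, 0],
    [0, 0, 0, 0, 0],
    [0, 0, 0, 0, 0],
    [0, 0, 0, 0, 0],
  ],
)

```text
t: 12.4
ee_pos: [0.504, 0.0064, 0.3208]
orientation: [[-0.988, 0.154, -0.0], [0.154, 0.988, 0.0], [0.0, 0.0, -1.0]]
force: [0.3, 0.4, -1.3]
gripper_width: 0.0167
grasp_force: 80.0
```

```bash
python3 go.py 0.5045 0.0055 0.228 171; python3 look.py s4; python3 -c "
from mont import mont
import cv2,numpy as np
mont('pics/s4_scene.png','pics/c4.png',[(278,100,398,275,0,0,3.4),(278,215,378,275,410,0,3.9)])"
```

```text
t 12.4 p [0.504  0.0064 0.3208] yaw 171.13 F [ 0.3  0.4 -1.3] w 0.0167 tilt [-2.e-04  2.e-04 -1.e+00]
d [-0.07 -0.09  9.28  0.13]
```

View pics/c4.png

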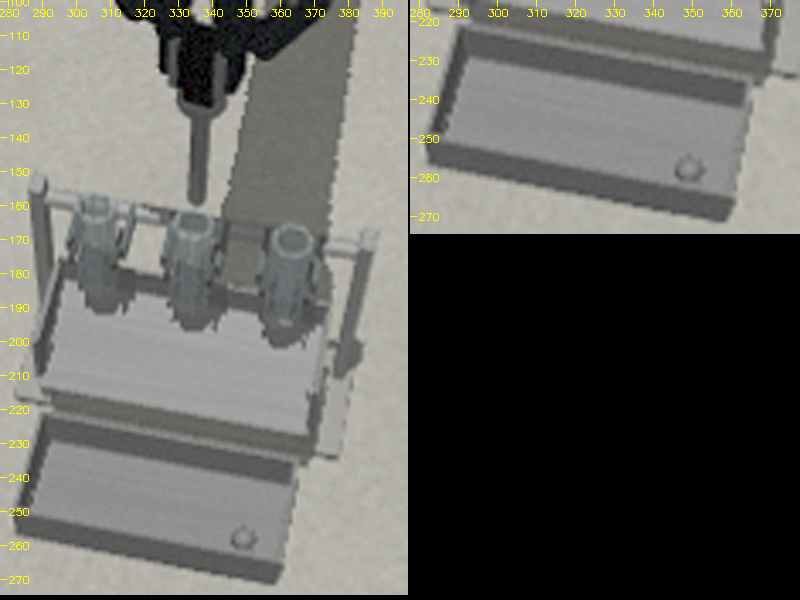

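One ball in the box at scene (349,257); rod tip (335,160) lies over mouth B. Push B, then C.

>>> apply_moves(
  increments=[
    [0, -0.1, -0.15, 1, 0],
    [0, -0.1, -0.15, 2, 0],
    [0, -0.1, -0.15, 3, 0],
    [0, -0.1, -0.15, 4, 0],
    [0, -0.1, -0.15, 4, 0],
  ],
)

```text
t: 13.0
ee_pos: [0.5036, 0.0039, 0.2788]
orientation: [[-0.988, 0.156, -0.004], [0.156, 0.988, -0.0], [0.004, -0.001, -1.0]]
force: [-0.3, -0.6, -2.1]
gripper_width: 0.017
grasp_force: 80.0
```

>>> apply_moves(
  increments=[
    [0, 0, 0, 1.5, 0],
    [0, 0, 0, 2.7, 0],
    [0, 0, 0, 3.8, 0],
    [0, 0, 0, 4.9, 0],
    [0, 0, 0, 6, 0],
  ],
)

```text
t: 13.5
ee_pos: [0.505, 0.0045, 0.2204]
orientation: [[-0.988, 0.156, 0.001], [0.156, 0.988, 0.001], [-0.001, 0.001, -1.0]]
force: [0.3, 1.7, -0.4]
gripper_width: 0.0167
grasp_force: 80.1
```

>>> apply_moves(
  increments=[
    [0, 0, 0, 0.1, 0],
    [0, 0, 0, 0.1, 0],
    [0, 0, 0, 0.1, 0],
    [0, 0, 0, 0.1, 0],
    [0, 0, 0, 0.1, 0],
  ],
)

```text
t: 14.0
ee_pos: [0.5043, 0.0043, 0.2199]
orientation: [[-0.988, 0.156, -0.001], [0.156, 0.988, 0.001], [0.001, 0.0, -1.0]]
force: [-0.6, 2.9, -2.5]
gripper_width: 0.0172
grasp_force: 79.6
```

```bash
python3 go.py 0.5045 0.0055 0.22 171
```

```text
t 14.0 p [0.5043 0.0043 0.2199] yaw 171.05 F [-0.6  2.9 -2.5] w 0.0172 tilt [-9.e-04  6.e-04 -1.e+00]
d [ 0.    0.12 -0.01  0.05]
```

>>> apply_moves(
  increments=[
    [0, 0, 0.1, -4, 0],
    [0, 0, 0, -8, 0],
    [0, 0, 0, -10.2, 0],
    [0, -0.5, -3, -10.2, 0],
    [0, -1.04, -5.76, -10.2, 0],
  ],
)

```text
t: 14.5
ee_pos: [0.5069, -0.0563, 0.3236]
orientation: [[-0.988, 0.155, 0.004], [0.155, 0.988, -0.002], [-0.005, -0.001, -1.0]]
force: [0.3, -0.5, -2.4]
gripper_width: 0.0172
grasp_force: 80.0
```

>>> apply_moves(
  increments=[
    [0, 0, 0, 0, 0],
    [0, 0, 0, 0, 0],
    [0, 0, 0, 0, 0],
    [0, 0, 0, 0, 0],
    [0, 0, 0, 1, 0],
  ],
)

```text
t: 15.0
ee_pos: [0.5071, -0.054, 0.3127]
orientation: [[-0.988, 0.154, 0.003], [0.154, 0.988, 0.0], [-0.003, 0.001, -1.0]]
force: [-0.3, -0.5, -0.8]
gripper_width: 0.017
grasp_force: 79.9
```

```bash
python3 go.py 0.5055 -0.0545 0.22 171
```

```text
t 15.0 p [ 0.5071 -0.054   0.3127] yaw 171.12 F [-0.3 -0.5 -0.8] w 0.017 tilt [ 3.2e-03  1.0e-04 -1.0e+00]
d [ 0.15 -0.08  9.27  0.12]
```

>>> apply_moves(
  increments=[
    [0, 0.1, -0.05, 0.5, 0],
    [0, 0.1, -0.05, 1.2, 0],
    [0, 0.1, -0.05, 2.2, 0],
    [0, 0.1, -0.05, 3.2, 0],
    [0, 0.1, -0.05, 3.2, 0],
  ],
)

```text
t: 15.5
ee_pos: [0.5039, -0.0548, 0.2779]
orientation: [[-0.988, 0.156, -0.004], [0.156, 0.988, -0.0], [0.004, -0.001, -1.0]]
force: [-0.8, -0.7, -2.3]
gripper_width: 0.0171
grasp_force: 80.0
```

>>> apply_moves(
  increments=[
    [0, 0, 0, 1.5, 0],
    [0, 0, 0, 2.7, 0],
    [0, 0, 0, 3.8, 0],
    [0, 0, 0, 4.9, 0],
    [0, 0, 0, 6.1, 0],
  ],
)

```text
t: 16.0
ee_pos: [0.5049, -0.0549, 0.218]
orientation: [[-0.988, 0.156, -0.0], [0.156, 0.988, 0.0], [0.0, 0.0, -1.0]]
force: [0.1, -0.7, -2.0]
gripper_width: 0.017
grasp_force: 80.2
```

>>> apply_moves(
  increments=[
    [0, 0, 0, 0.1, 0],
    [0, 0, 0, 0.1, 0],
    [0, 0, 0, 0.1, 0],
    [0, 0, 0, 0.1, 0],
    [0, 0, 0, 0.1, 0],
  ],
)

```text
t: 16.5
ee_pos: [0.5052, -0.055, 0.2182]
orientation: [[-0.988, 0.156, 0.001], [0.156, 0.988, 0.0], [-0.001, 0.0, -1.0]]
force: [0.1, 0.9, -1.0]
gripper_width: 0.017
grasp_force: 80.1
```

```bash
python3 go.py 0.5055 -0.0545 0.32 171
```

```text
t 16.5 p [ 0.5052 -0.055   0.2182] yaw 171.04 F [ 0.1  0.9 -1. ] w 0.017 tilt [ 7.e-04  1.e-04 -1.e+00]
d [ -0.03   0.05 -10.18   0.04]
```

Raise and inspect all the barrels and the box.

>>> apply_moves(
  increments=[
    [0, 0, 0, -4, 0],
    [0, 0, 0, -8, 0],
    [0, 0, 0, -12, 0],
    [0, 1, 4, -12, 0],
    [0, 1.5, 8, -12, 0],
  ],
)

```text
t: 17.0
ee_pos: [0.503, 0.0263, 0.34]
orientation: [[-0.987, 0.159, 0.004], [0.16, 0.987, 0.001], [-0.004, 0.002, -1.0]]
force: [0.8, 0.9, -2.3]
gripper_width: 0.0167
grasp_force: 80.1
```

>>> apply_moves(
  increments=[
    [0, 0.8, 5, 0, 0],
    [0, 1.6, 10, 0, 0],
    [0, 2.4, 15, 0, 0],
    [0, 3.2, 20, 0, 0],
    [0, 4, 23, 0, 0],
  ],
)

```text
t: 17.5
ee_pos: [0.498, 0.2641, 0.3379]
orientation: [[-0.988, 0.152, -0.0], [0.152, 0.988, 0.002], [0.0, 0.002, -1.0]]
force: [0.5, 0.5, -1.7]
gripper_width: 0.0168
grasp_force: 79.8
```

```bash
python3 go.py 0.4818 0.2975 0.25 171; python3 look.py s5; python3 -c "
from mont import mont
import cv2,numpy as np
mont('pics/s5_scene.png','pics/c5.png',[(278,140,398,275,0,0,3.8),(165,150,255,215,460,0,3.7),(432,150,502,250,460,250,3)],800,600)"
```

```text
t 17.5 p [0.498  0.2641 0.3379] yaw 171.26 F [ 0.5  0.5 -1.7] w 0.0168 tilt [-1.0e-04  1.7e-03 -1.0e+00]
d [2.11 3.06 8.79 0.26]
```

View pics/c5.png

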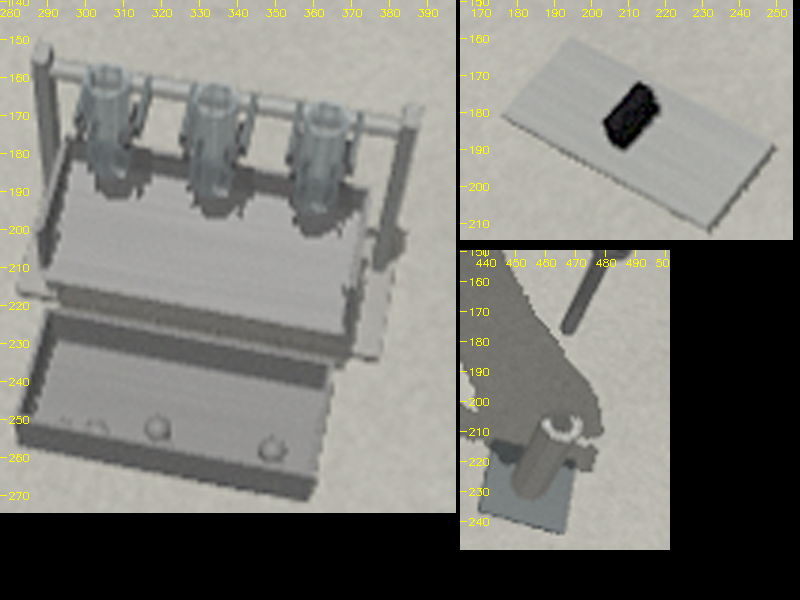

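```bash
python3 - <<'E'
from geo import *
print(proj("scene",[[.498,.2641,.2325],[.497,.2641,.2375]]), "tip seen ~(467.3,176.5)", proj("scene",[.4812,.2977,.1]))
E
python3 go.py 0.4818 0.2973 0.23 171 / 0.4818 0.2973 0.1155
```

```text
[[467.12642134 176.87461307]
 [467.89139187 174.97850706]] tip seen ~(467.3,176.5) [[465.42810453 207.84911653]]
t 17.6 p [0.4967 0.2666 0.3374] yaw 171.62 F [ 0.   0.6 -1.7] w 0.0172 tilt [-0.0015  0.0028 -1.    ]
d [ 1.92  2.82 10.74  0.62]
d [ 0.    0.   11.45 -0.  ]
```

Rod tip matches prediction (no slip); 4 balls seem in the box (295/302/319/349). Hang the rod back.

>>> apply_moves(
  increments=[
    [0, 1.9, 2.8, 2, 0.5],
    [0, 1.9, 2.8, 5, 0.5],
    [0, 1.9, 2.8, 8, 0.5],
    [0, 1.9, 2.8, 9.7, 0.5],
    [0, 1.9, 2.8, 9.7, 0.5],
  ],
)

```text
t: 18.1
ee_pos: [0.4832, 0.2887, 0.2383]
orientation: [[-0.986, 0.165, -0.005], [0.165, 0.986, -0.004], [0.004, -0.004, -1.0]]
force: [-0.5, -0.5, -1.4]
gripper_width: 0.0169
grasp_force: 79.8
```

>>> apply_moves(
  increments=[
    [0, 0, 0, 0, 0],
    [0, 0, 0, 0, 0],
    [0, 0, 0, 0, 0],
    [0, 0, 0, 0, 0],
    [0, 0, 0, 0, 0],
  ],
)

```text
t: 18.6
ee_pos: [0.4847, 0.2906, 0.2414]
orientation: [[-0.986, 0.164, 0.001], [0.164, 0.986, 0.001], [-0.001, 0.001, -1.0]]
force: [0.1, 0.3, -1.1]
gripper_width: 0.0171
grasp_force: 79.8
```

```bash
python3 go.py 0.4818 0.2975 0.1165 171
```

```text
t 18.6 p [0.4847 0.2906 0.2414] yaw 170.54 F [ 0.1  0.3 -1.1] w 0.0171 tilt [ 8.e-04  7.e-04 -1.e+00]
d [ 0.4   0.63 12.49 -0.46]
```

>>> apply_moves(
  increments=[
    [0, 0.4, 0.63, 0, -0.4],
    [0, 0.4, 0.63, 0, -0.4],
    [0, 0.4, 0.63, 0, -0.4],
    [0, 0.4, 0.63, 0.5, -0.4],
    [0, 0.4, 0.63, 0.5, -0.4],
  ],
)

```text
t: 19.1
ee_pos: [0.4812, 0.2969, 0.235]
orientation: [[-0.987, 0.158, -0.001], [0.158, 0.987, -0.001], [0.001, -0.001, -1.0]]
force: [-0.6, -0.6, -1.8]
gripper_width: 0.0169
grasp_force: 79.8
```

```bash
python3 go.py 0.4818 0.2975 0.1165 171
```

```text
t 19.1 p [0.4812 0.2969 0.235 ] yaw 170.93 F [-0.6 -0.6 -1.8] w 0.0169 tilt [-0.0013 -0.001  -1.    ]
d [-0.05  0.07 11.85 -0.07]
```

>>> apply_moves(
  increments=[
    [0, 0, 0.05, 2, 0],
    [0, 0, 0.05, 4, 0],
    [0, 0, 0.05, 5, 0],
    [0, 0, 0.05, 6, 0],
    [0, 0, 0.05, 7, 0],
  ],
)

```text
t: 19.6
ee_pos: [0.4821, 0.298, 0.1657]
orientation: [[-0.987, 0.158, 0.001], [0.158, 0.987, 0.001], [-0.001, 0.001, -1.0]]
force: [0.9, -0.6, -2.3]
gripper_width: 0.0172
grasp_force: 80.0
```

>>> apply_moves(
  increments=[
    [0, 0, 0, 1.5, 0],
    [0, 0, 0, 3, 0],
    [0, 0, 0, 4, 0],
    [0, 0, 0, 4.8, 0],
    [0, 0, 0, 4.8, 0],
  ],
)

```text
t: 20.1
ee_pos: [0.4813, 0.2976, 0.117]
orientation: [[-0.988, 0.157, -0.001], [0.157, 0.988, -0.001], [0.001, -0.001, -1.0]]
force: [0.4, -0.3, -1.7]
gripper_width: 0.0172
grasp_force: 80.0
```

```bash
python3 go.py 0.4818 0.2975 0.1154 171
```

```text
t 20.1 p [0.4813 0.2976 0.117 ] yaw 170.94 F [ 0.4 -0.3 -1.7] w 0.0172 tilt [-1.4e-03 -9.0e-04 -1.0e+00]
d [-0.05  0.    0.16 -0.06]
```

Down 2 mm more, release, lift straight up.

>>> apply_moves(
  increments=[
    [0, 0, 0, 0.2, 0],
    [0, 0, 0, 0.2, 0],
    [0.6, 0, 0, 0.2, 0],
    [0.6, 0, 0, 0.2, 0],
    [0.6, 0, 0, 0.2, 0],
  ],
)

```text
t: 20.6
ee_pos: [0.482, 0.2981, 0.1164]
orientation: [[-0.988, 0.158, 0.001], [0.158, 0.988, 0.001], [-0.001, 0.001, -1.0]]
force: [0.2, -0.6, -0.8]
gripper_width: 0.051
grasp_force: 0.0
```

>>> apply_moves(
  increments=[
    [0.6, 0, 0, -1, 0],
    [0.6, 0, 0, -4, 0],
    [0.6, 0, 0, -8, 0],
    [0.6, 0, 0, -13, 0],
    [0.6, 0, 0, -18, 0],
  ],
)

```text
t: 21.1
ee_pos: [0.4814, 0.2975, 0.2985]
orientation: [[-0.988, 0.158, 0.0], [0.158, 0.988, 0.0], [-0.0, 0.0, -1.0]]
force: [-0.0, 1.4, 1.1]
gripper_width: 0.0511
grasp_force: 0.0
```

```bash
python3 go.py 0.47 0.0 0.30 171 / 0.4985 -0.3 0.2 162.8; python3 look.py s6; python3 -c "
from mont import mont
import cv2,numpy as np
mont('pics/s6_scene.png','pics/c6.png',[(278,145,378,275,0,0,4.4),(172,155,254,215,450,0,4),(432,180,490,245,450,245,5)],800,600)"
```

```text
t 21.1 p [0.4814 0.2975 0.2985] yaw 170.93 F [-0.   1.4  1.1] w 0.0511 tilt [ 2.e-04  3.e-04 -1.e+00]
d [ -3.57 -29.56  -0.15  -0.07]
d [ -7.51 -29.18  10.     8.2 ]
```

View pics/c6.png

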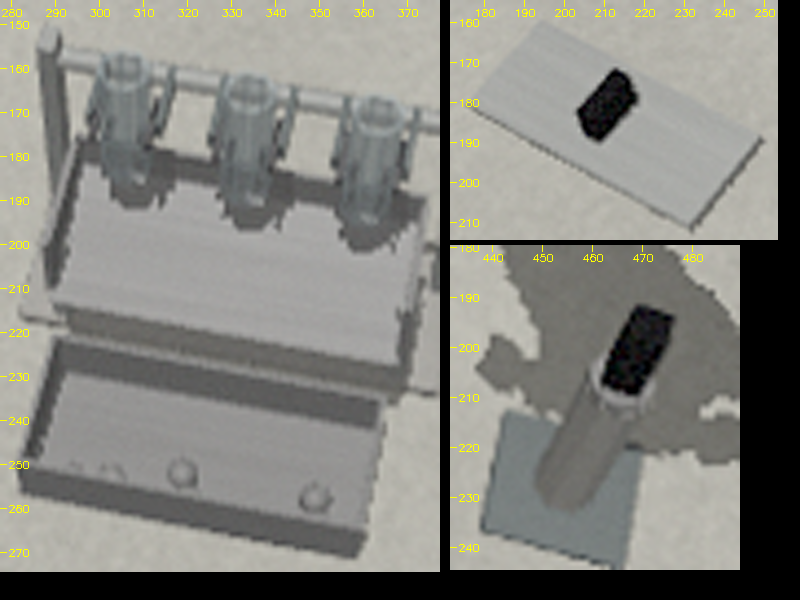

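Rod hangs in the holder again; four balls in the box (scene ≈295, 303, 319, 349), barrels upright and empty. Now refine the box and lid positions.

```bash
python3 - <<'E'
from geo import *
np.set_printoptions(precision=4,suppress=True)
print("top +x edge corners (expect x=.703-.. )",atz("top",(282.6,172.5),.04),atz("top",(349.1,172.5),.04))
# scene c6: near rim corners, far rim corners : 4.4x, origin 278,145
for n,px in dict(nearL=(20,470),nearR=(368,530),farL=(62,338),farR=(383,402)).items():
    print(n,atz("scene",(278+px[0]/4.4-.5,145+px[1]/4.4-.5),.04))
def handle(f,box):
    g=cv2.imread(f,0)[box[1]:box[3],box[0]:box[2]];m=(g<25);n,l,st,c=cv2.connectedComponentsWithStats(m.astype(np.uint8));i=1+np.argmax(st[1:,4]);pts=np.argwhere(l==i)[:,::-1].astype(np.float32);r=cv2.minAreaRect(pts);return c[i]+box[:2],st[i,4],r[1],r[2]
for s in("s0","s6"):
    print(s,handle(f"pics/{s}_scene.png",(172,155,254,215)),handle(f"pics/{s}_top.png",(395,200,472,257)))
mm=lambda *a:np.array(a)/1000
for z in(10,38): print(z,proj("scene",pose([.4985,-.300,-.3008],mm(0,0,z))),proj("top",pose([.4985,-.300,-.3008],mm(0,0,z))))
E
```

```text
top +x edge corners (expect x=.703-.. ) [0.6374 0.0921] [ 0.639  -0.0768]
nearL [ 0.6459 -0.0764]
nearR [0.6383 0.0983]
farL [ 0.5687 -0.0753]
farR [0.5674 0.0931]
s0 (array([210.947, 180.755]), np.int32(151), (9.192387580871582, 16.970561981201172), 45.0) (array([436.9224, 228.9224]), np.int32(116), (7.417469501495361, 16.345903396606445), 15.94539737701416)
s6 (array([210.8176, 180.8311]), np.int32(148), (9.192387580871582, 16.970561981201172), 45.0) (array([436.9911, 228.9286]), np.int32(112), (7.28010892868042, 16.483266830444336), 15.945395469665527)
10 [[212.3796 184.7871]] [[434.9197 229.2939]]
38 [[210.0568 178.4604]] [[437.7626 228.4911]]
```

>>> apply_moves(
  increments=[
    [0.6, -0.8, -5, 0, 0],
    [0.6, -1.6, -10, 0, 0],
    [0.6, -2.4, -15, 0, 0],
    [0.6, -3.2, -20, 0, 0],
    [0.6, -4, -25, 0, 0],
  ],
)

```text
t: 21.7
ee_pos: [0.4814, 0.0459, 0.2965]
orientation: [[-0.988, 0.157, 0.001], [0.157, 0.988, 0.001], [-0.001, 0.001, -1.0]]
force: [1.3, 0.1, -0.0]
gripper_width: 0.0513
grasp_force: 0.0
```

>>> apply_moves(
  increments=[
    [0.6, -1, -5, 0, 0],
    [0.6, -2, -10, 0, 0],
    [0.6, -3, -15, 0, 2],
    [0.6, -4, -20, 0, 5],
    [0.6, -5, -25, 0, 8.1],
  ],
)

```text
t: 22.2
ee_pos: [0.4913, -0.2039, 0.2965]
orientation: [[-0.955, 0.297, 0.001], [0.297, 0.955, 0.0], [-0.001, 0.001, -1.0]]
force: [0.0, 0.5, 0.0]
gripper_width: 0.051
grasp_force: 0.0
```

```bash
python3 go.py 0.498 -0.3 0.12 162.8
```

```text
t 22.2 p [ 0.4913 -0.2039  0.2965] yaw 162.73 F [0.  0.5 0. ] w 0.051 tilt [ 1.4e-03  3.0e-04 -1.0e+00]
d [-3.5  -8.98 17.65 -0.07]
```

>>> apply_moves(
  increments=[
    [0.6, -1.7, -4.5, 4, 0],
    [0.6, -3.4, -9, 8, 0],
    [0.6, -3.4, -9, 13, 0],
    [0.6, -3.4, -9, 17.6, 0],
    [0.6, -3.4, -9, 17.6, 0],
  ],
)

```text
t: 22.7
ee_pos: [0.4943, -0.2969, 0.1153]
orientation: [[-0.955, 0.297, -0.008], [0.296, 0.955, 0.004], [0.009, 0.001, -1.0]]
force: [-0.7, 1.2, -0.5]
gripper_width: 0.0511
grasp_force: 0.0
```

>>> apply_moves(
  increments=[
    [0.6, 0, 0, 0, 0],
    [0.6, 0, 0, 0, 0],
  ],
)

```text
t: 22.9
ee_pos: [0.499, -0.2982, 0.1219]
orientation: [[-0.956, 0.294, 0.003], [0.294, 0.956, -0.001], [-0.003, -0.0, -1.0]]
force: [1.1, 0.2, 1.2]
gripper_width: 0.0509
grasp_force: 0.0
```

```bash
python3 go.py 0.498 -0.3 0.014 162.8; python3 look.py s7; python3 - <<'E'
import cv2,numpy as np
def handle(f,box):
    a=cv2.imread(f.replace('s0','s7'),0)[box[1]:box[3],box[0]:box[2]].astype(int);b=cv2.imread(f,0)[box[1]:box[3],box[0]:box[2]].astype(int);return np.abs(a-b).mean()
from mont import mont
mont('pics/s7_scene.png','pics/c7.png',[(172,140,262,220,0,0,4.4)],400,360)
mont('pics/s7_top.png','pics/b.png',[(395,200,475,260,0,0,5)],400,360)
cv2.imwrite('pics/c7.png',np.hstack([cv2.imread('pics/c7.png'),cv2.imread('pics/b.png')]))
E
```

```text
t 22.9 p [ 0.499  -0.2982  0.1219] yaw 162.89 F [1.1 0.2 1.2] w 0.0509 tilt [ 0.003 -0.001 -1.   ]
d [ 0.05 -0.2  10.79  0.09]
```

View pics/c7.png

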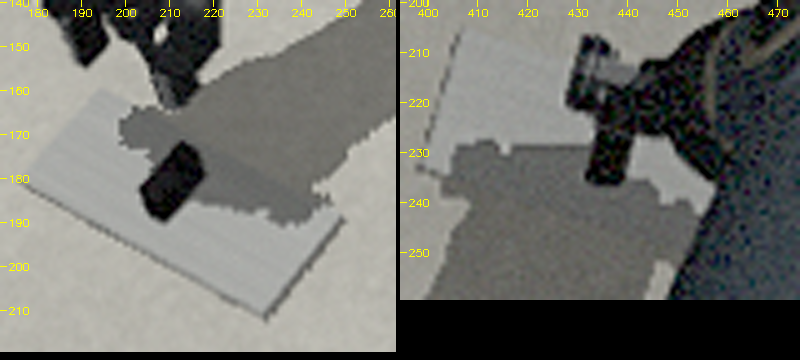

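Lid still in place (handle at scene 211,181), fingers above and to either side. Descend and grip.

>>> apply_moves(
  increments=[
    [0.6, 0, -0.15, 3, 0],
    [0.6, 0, -0.15, 6, 0],
    [0.6, 0, -0.15, 9, 0],
    [0.6, 0, -0.15, 10.5, 0],
    [0.6, 0, -0.15, 10.5, 0],
  ],
)

```text
t: 23.5
ee_pos: [0.497, -0.2988, 0.0145]
orientation: [[-0.956, 0.294, -0.001], [0.294, 0.956, 0.001], [0.001, 0.001, -1.0]]
force: [-0.9, 0.5, -0.1]
gripper_width: 0.0511
grasp_force: 0.0
```

>>> apply_moves(
  increments=[
    [0.6, 0, 0, 0, 0],
    [0.6, 0, 0, 0, 0],
  ],
)

```text
t: 23.7
ee_pos: [0.4985, -0.3001, 0.0167]
orientation: [[-0.955, 0.295, 0.003], [0.295, 0.955, -0.001], [-0.003, -0.0, -1.0]]
force: [-0.3, -0.3, 1.0]
gripper_width: 0.0512
grasp_force: 0.0
```

```bash
python3 go.py 0.498 -0.3 0.014 162.8
```

```text
t 23.7 p [ 0.4985 -0.3001  0.0167] yaw 162.84 F [-0.3 -0.3  1. ] w 0.0512 tilt [ 0.0032 -0.0014 -1.    ]
d [ 0.05 -0.    0.27  0.04]
```

>>> apply_moves(
  increments=[
    [0.6, 0, 0, 0.2, 0],
    [0, 0, 0, 0.2, 0],
    [0, 0, 0, 0.2, 0],
    [0, 0, 0, 0.2, 0],
    [0, 0, 0, 0.2, 0],
  ],
  grip_force=90,
)

```text
t: 24.2
ee_pos: [0.4973, -0.2998, 0.0134]
orientation: [[-0.955, 0.295, 0.001], [0.295, 0.955, -0.0], [-0.001, -0.0, -1.0]]
force: [-0.9, -0.2, 5.4]
gripper_width: 0.0124
grasp_force: 88.6
```

>>> apply_moves(
  increments=[
    [0, 0, 0, 0.1, 0],
    [0, 0, 0, 0.1, 0],
    [0, 0, 0, -1, 0],
    [0, 0, 0, -3, 0],
    [0, 0, 0, -6, 0],
  ],
)

```text
t: 24.7
ee_pos: [0.4955, -0.2983, 0.0718]
orientation: [[-0.956, 0.295, -0.005], [0.295, 0.956, 0.002], [0.005, 0.001, -1.0]]
force: [0.6, 0.4, -1.9]
gripper_width: 0.0123
grasp_force: 88.0
```

>>> apply_moves(
  increments=[
    [0, 0, 0, -3, 0],
    [0, 0, 0, -6, 0],
    [0, 0, 0, -9, 0],
    [0, 0, 0, -9, 0],
    [0, 0, 0, -9, 0],
  ],
)

```text
t: 25.2
ee_pos: [0.4969, -0.299, 0.1627]
orientation: [[-0.956, 0.295, 0.0], [0.295, 0.956, 0.0], [0.0, 0.0, -1.0]]
force: [-0.6, -0.4, -3.3]
gripper_width: 0.0122
grasp_force: 88.1
```

```bash
python3 go.py 0.61 -0.15 0.2 175 / 0.603 0.008 0.20 181.2 / 0.603 0.008 0.06
```

```text
t 25.2 p [ 0.4969 -0.299   0.1627] yaw 162.85 F [-0.6 -0.4 -3.3] w 0.0122 tilt [ 0.e+00  5.e-04 -1.e+00]
d [ -6.42  17.57  -3.73 -12.15]
d [ 2.07 15.68 -0.   -6.2 ]
d [-0.  0. 14. -0.]
```

>>> apply_moves(
  increments=[
    [0, -1.5, 4, -3, -2],
    [0, -3, 8, -6, -5],
    [0, -5, 12, -7.5, -8],
    [0, -6.4, 15, -7.5, -11],
    [0, -6.4, 17.5, -7.5, -12.1],
  ],
)

```text
t: 25.7
ee_pos: [0.6116, -0.1479, 0.2359]
orientation: [[-0.996, 0.084, -0.002], [0.084, 0.996, 0.001], [0.002, 0.001, -1.0]]
force: [-0.1, 0.5, -2.5]
gripper_width: 0.0127
grasp_force: 88.5
```

>>> apply_moves(
  increments=[
    [0, 0.5, 4, 0, -2],
    [0, 1, 8, 0, -4],
    [0, 1.5, 12, 0, -6.2],
    [0, 2.1, 15.6, 0, -6.2],
    [0, 2.1, 15.6, 0, -6.2],
  ],
)

```text
t: 26.2
ee_pos: [0.601, 0.0146, 0.2349]
orientation: [[-1.0, -0.031, -0.006], [-0.031, 1.0, 0.004], [0.006, 0.004, -1.0]]
force: [1.0, 0.1, -2.4]
gripper_width: 0.0123
grasp_force: 88.5
```

>>> apply_moves(
  increments=[
    [0, 0, 0, 0, 0],
    [0, 0, 0, 0, 0],
    [0, 0, 0, 0, 0],
    [0, 0, 0, 0, 0],
  ],
)

```text
t: 26.6
ee_pos: [0.6026, 0.0047, 0.2376]
orientation: [[-1.0, -0.017, -0.001], [-0.017, 1.0, -0.0], [0.001, -0.0, -1.0]]
force: [1.2, 0.3, -2.1]
gripper_width: 0.0123
grasp_force: 88.5
```

```bash
python3 go.py 0.603 0.008 0.09 181.2
```

```text
t 26.6 p [0.6026 0.0047 0.2376] yaw -179.0 F [ 1.2  0.3 -2.1] w 0.0123 tilt [-5.e-04 -3.e-04 -1.e+00]
d [-0.04  0.33 14.76 -0.2 ]
```

>>> apply_moves(
  increments=[
    [0, -0.05, 0.3, 3, -0.2],
    [0, -0.05, 0.3, 7, -0.2],
    [0, -0.05, 0.3, 11, -0.2],
    [0, -0.05, 0.3, 14.7, -0.2],
    [0, -0.05, 0.3, 15.7, -0.2],
  ],
)

```text
t: 27.1
ee_pos: [0.6001, 0.0085, 0.0769]
orientation: [[-1.0, -0.022, -0.008], [-0.022, 1.0, -0.001], [0.008, -0.001, -1.0]]
force: [-1.2, -0.7, -2.7]
gripper_width: 0.0122
grasp_force: 88.4
```

>>> apply_moves(
  increments=[
    [0, 0, 0, 0, 0],
    [0, 0, 0, 0, 0],
    [0, 0, 0, 0, 0],
  ],
)

```text
t: 27.4
ee_pos: [0.605, 0.0091, 0.0832]
orientation: [[-1.0, -0.023, 0.004], [-0.023, 1.0, 0.001], [-0.004, 0.0, -1.0]]
force: [0.5, 0.6, -2.5]
gripper_width: 0.0123
grasp_force: 88.4
```

```bash
python3 go.py 0.603 0.008 0.0534 181.2; python3 look.py s8; python3 - <<'E'
from mont import mont
import cv2,numpy as np
mont('pics/s8_scene.png','pics/a.png',[(272,190,382,285,0,0,4.2)],462,420)
mont('pics/s8_top.png','pics/b.png',[(272,160,362,245,0,0,3.75)],338,420)
cv2.imwrite('pics/c8.png',np.hstack([cv2.imread('pics/a.png'),cv2.imread('pics/b.png')]))
from geo import *
np.set_printoptions(precision=1,suppress=True)
s=robot.get_state()['ee_pos'];z=s[2]-.0134
mm=lambda *a:np.array(a)/1000
for n in("scene","top"):
    print(n,"lid",[proj(n,[s[0]+a*.038,s[1]+b*.088,z+.01])[0] for a in(1,-1) for b in(1,-1)],"box",[proj(n,pose([.603,.008,.02],mm(a*38,b*88,40)))[0] for a in(1,-1) for b in(1,-1)])
E
```

```text
t 27.4 p [0.605  0.0091 0.0832] yaw -178.68 F [ 0.5  0.6 -2.5] w 0.0123 tilt [ 4.5e-03  5.0e-04 -1.0e+00]
d [ 0.21 -0.1   2.98  0.12]
scene lid [array([361.8, 259.2]), array([280.1, 241.8]), array([368.2, 227.7]), array([289.4, 211.6])] box [array([360.3, 265.2]), array([281.2, 249.8]), array([365.8, 234.4]), array([289.5, 220.1])]
top lid [array([279.6, 167.4]), array([351.2, 168.1]), array([279.1, 198.1]), array([351.3, 198.7])] box [array([280.8, 171.8]), array([350.1, 171.1]), array([280.8, 201.5]), array([350.7, 200.7])]
```

View pics/c8.png

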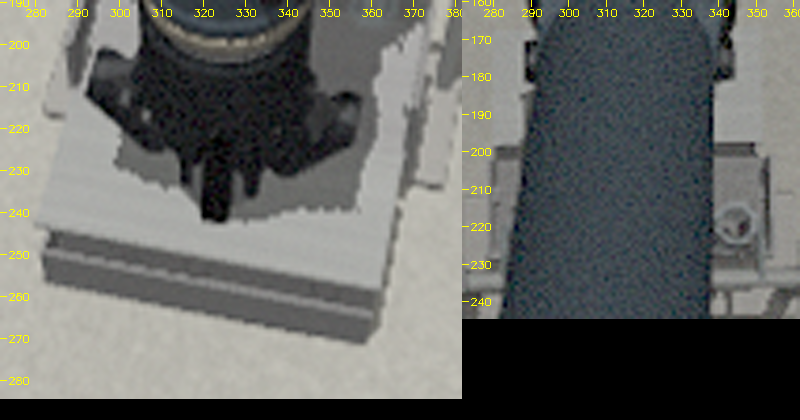

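>>> apply_moves(
  increments=[
    [0, 0.1, -0.05, 0.8, 0],
    [0, 0.1, -0.05, 0.8, 0],
    [0, 0.1, -0.05, 0.8, 0],
    [0, 0.1, -0.05, 0.8, 0],
    [0, 0.1, -0.05, 0.8, 0],
  ],
)

```text
t: 28.0
ee_pos: [0.6023, 0.0086, 0.0729]
orientation: [[-1.0, -0.023, 0.0], [-0.023, 1.0, 0.0], [-0.0, 0.0, -1.0]]
force: [0.5, -0.2, -4.0]
gripper_width: 0.0124
grasp_force: 88.4
```

```bash
python3 go.py 0.603 0.0087 0.0534 181.2
```

```text
t 28.0 p [0.6023 0.0086 0.0729] yaw -178.66 F [ 0.5 -0.2 -4. ] w 0.0124 tilt [ 2.e-04  1.e-04 -1.e+00]
d [-0.07  0.    1.95  0.14]
```

>>> apply_moves(
  increments=[
    [0, -0.07, 0, 0.6, 0],
    [0, -0.07, 0, 1.2, 0],
    [0, -0.07, 0, 1.7, 0],
    [0, -0.07, 0, 2.2, 0],
    [0, -0.07, 0, 2.5, 0],
  ],
)

```text
t: 28.5
ee_pos: [0.6025, 0.0087, 0.0474]
orientation: [[-1.0, -0.023, -0.001], [-0.023, 1.0, 0.0], [0.001, 0.0, -1.0]]
force: [-8.3, 0.4, 17.1]
gripper_width: 0.0126
grasp_force: 91.4
```

>>> apply_moves(
  increments=[
    [0, 0, 0, 0.1, 0],
    [0, 0, 0, 0.1, 0],
    [0, 0, 0, 0.1, 0],
  ],
)

```text
t: 28.8
ee_pos: [0.6025, 0.0086, 0.0474]
orientation: [[-1.0, -0.023, -0.001], [-0.023, 1.0, 0.0], [0.001, 0.0, -1.0]]
force: [-3.4, 0.3, 5.3]
gripper_width: 0.0122
grasp_force: 89.7
```

```bash
python3 go.py 0.603 0.0087 0.0474 181.2
```

```text
t 28.8 p [0.6025 0.0086 0.0474] yaw -178.67 F [-3.4  0.3  5.3] w 0.0122 tilt [-9.e-04  4.e-04 -1.e+00]
d [-0.05  0.    0.    0.13]
```

Seated at exactly the expected height. Release and lift.

>>> apply_moves(
  increments=[
    [0.5, 0, 0, 0, 0],
    [0.5, 0, 0, 0, 0],
    [0.5, 0, 0, 0, 0],
    [0.5, 0, 0, -2, 0],
    [0.5, 0, 0, -6, 0],
  ],
)

```text
t: 29.3
ee_pos: [0.6007, 0.0087, 0.1045]
orientation: [[-1.0, -0.023, -0.007], [-0.023, 1.0, -0.001], [0.007, -0.001, -1.0]]
force: [0.9, -0.3, 0.5]
gripper_width: 0.0431
grasp_force: 0.0
```

>>> apply_moves(
  increments=[
    [0.5, 0, 0, -5, 0],
    [0.5, 0, 0, -10, 0],
    [0.5, 0, 0, -15, 0],
    [0.5, 0, 5, -17, 0],
    [0.5, 0, 10, -17, 0],
  ],
)

```text
t: 29.8
ee_pos: [0.6032, 0.1038, 0.2817]
orientation: [[-1.0, -0.017, 0.009], [-0.017, 1.0, 0.002], [-0.009, 0.002, -1.0]]
force: [0.9, 1.2, -1.0]
gripper_width: 0.0428
grasp_force: 0.0
```

>>> apply_moves(
  increments=[
    [0.5, 0, 5, -1, 0],
    [0.5, 0, 10, -2, 0],
    [0.5, 0, 10, -2, 0],
    [0.5, 0, 10, -2, 0],
    [0.5, 0, 10, -2, 0],
  ],
)

```text
t: 30.3
ee_pos: [0.5986, 0.2034, 0.2965]
orientation: [[-1.0, -0.021, -0.0], [-0.021, 1.0, -0.001], [0.0, -0.001, -1.0]]
force: [-0.7, -1.0, -0.7]
gripper_width: 0.0427
grasp_force: 0.0
```

```bash
python3 go.py; python3 look.py s9; python3 - <<'E'
from mont import mont
mont('pics/s9_scene.png','pics/c9.png',[(272,145,392,285,0,0,4),(432,180,492,250,500,0,4),(172,155,254,215,500,300,3)])
from geo import *
np.set_printoptions(precision=1,suppress=True)
mm=lambda *a:np.array(a)/1000
print([proj("scene",pose([.603,.0085,.02],mm(a*38,b*88,44)))[0] for a in(1,-1) for b in(1,-1)])
E
```

```text
t 30.3 p [0.5986 0.2034 0.2965] yaw -178.77 F [-0.7 -1.  -0.7] w 0.0427 tilt [-1.0e-04 -1.1e-03 -1.0e+00]
[array([360.7, 264.5]), array([281.3, 249.1]), array([366.2, 233.7]), array([289.6, 219.3])]
```

View pics/c9.png

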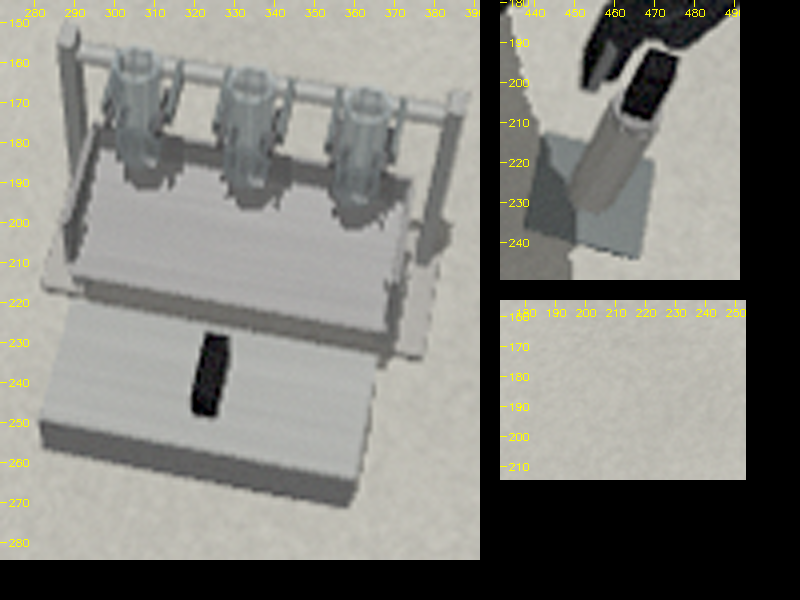

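The lid sits flush on the box (its corners match the prediction), the barrels are upright, the rod is in its holder and the gripper is clear.

```bash
python3 -c "
from rig import robot
print(robot.job_done())"
```

```text
the job is handed in; nothing more can be done
None
```

The job is handed in at about 30 s of the 192 s limit. All three barrels are upright, the four balls I could see are in the catch box with the lid seated on it, and the rod is back in its holder. The hand-in gave no verdict, so whether it passed isn't confirmed.

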